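# Slide the standing vacuum into its charging dock

### The arm

A 6-joint arm with a two-finger parallel gripper is mounted at the origin on the work surface. World frame = base frame: x ahead of the robot, y to its left, z up, the work surface at z = 0. Lengths are in m, angles in rad, forces in N, time in s.
With the tool pointing down it reaches from about 0.375 to 0.9 m from the base axis. Payload 3.1 kg.
Tool frame: the origin (TCP) lies on the centre line of the jaws, within the pads' length; the fingertips stand 14 mm ahead of it and the grasp point (between the pads) lies 5 mm behind it; y points along the fingers, z is the direction in which the jaws open and shut, and the axes are right-handed (so a half turn about y gives the same grasp; the last joint's range is limited). The gripper opens to 87 mm and grips with 3 to 60 N. Pads are 19 mm wide; open, the fingers measure 117 mm over their backs; the gripper's body (75 mm by 190 mm) begins 51 mm behind the grasp point.
Start: joints at [0.955, 0.527, 1.433, -0, 1.181, -0.178], TCP at [0.265, 0.566, 0.237] pointing down, gripper open.
Joint ranges: [-3.08, 3.08], [-0.75, 2.2], [0.22, 2.44], [-1.43, 4.57], [0, 2.65], [-2.85, 2.85]. Speed limits (rad/s): [2.79, 2.79, 3.14, 3.14, 3.14, 3.14].

### API

Orientations are given as a unit quaternion [x, y, z, w].
In Python, from rig import robot, vision gives the robot as it stands.
- The arm moves only by the shell command python3 -m crank 'ROWS' [FORCE]. ROWS is JSON, a list of rows, each a list of 7 numbers: the shift along the tool's x, y, z as a fraction of full scale, then the turn, a rotation vector about the tool's x, y, z as a fraction of full scale, then the gripper command: -1 is shut, 1 is fully open, values between are in proportion. In form: [[x, y, z, wx, wy, wz, grip], ...]. A call has 1 to 10 rows; each row is the pose to reach, as a shift and turn from the pose commanded when the call began, along the tool's axes at that moment, turning the shorter way round; what a row does not reach only later rows make up. Full scale, the value 1, is 50 cm for a shift and pi rad for a turn. A row lasts 1/8 s, in which the tool goes at most 62.5 mm and 10.7 degrees, less where a joint would pass 70% of its speed; a pose out of reach is approached as far as the arm can. A call with a number of a shift or a turn outside -1 to 1 is refused whole. A call with a gripper value outside its range is refused whole. The fingers move at their own pace and stop on an object; FORCE is the grip in N (left out, the last holds). Time passes only in rows, so rows that repeat a pose let the fingers close. It gives the time, the measured TCP pose, the force and the opening at its end, in the units of the state.
- robot.get_obs(): the state, without advancing time (a new reading comes with each control period).
- vision.camera(name): name is "scene" or "side" or "wrist"; returns the picture (480x640x3 uint8, blue, green, red); there is no depth.
- vision.camera_info(name): a dict with "vfov" (degrees; the focal length in pixels is half the picture's height over the tangent of half this angle, whatever the lens; pixels are square), "cx", "cy" (the principal point, pixels), "k1" (the pictures are not rectified: a ray, as slopes to the right and down, at radius r is drawn at 1 + k1 r^2 times it, then the intrinsics apply), "world_from_camera" (4x4, takes a point from camera to world coordinates); the wrist camera has in their place "tool_from_camera" (4x4, takes a point from camera to tool coordinates, whose origin is the TCP and whose axes are the tool frame's). Camera axes: x right, y up, looking along -z (the intrinsics and any distortion apply to the point x, -y, -z); pixel columns grow to the right and rows downward; lengths in m; the calibration is good to about 2 mm. A picture is of the moment at which its call begins: read the wrist's pose just before it. camera_info takes no time and is no camera call.
- robot.hand_in(): hands the job in, once; it reports no verdict.
The state is a dict: "time": time; "q": joint angles; "joint_velocities": joint speeds; "joint_torque": joint torques, N m; "position": TCP position; "tool_rot": TCP orientation; "ft_force": force on the tool from outside, world axes, zero at the start; "moment": the same for the moment, N m; "grip_width": finger opening in m.
Only numpy, scipy, OpenCV 4.12 (cv2) and the standard library are available. Lean on these libraries where they do the work, as an engineer would, in place of code of your own. Each camera call takes 0.05 s, during which the arm holds its last target.

### The job

Put the handheld vacuum on charge: push it low down so that it slides along the bench, standing, into its charging dock until it is fully home, square against the back of the dock. Do not tip it or pick it up, and leave the jar, the nozzle, the spare cup and the brush where they are.

Things in the scene. Friction and masses are not known exactly. Their poses are not given: they have to be found in the camera images.
- vac: Handheld vacuum standing on its foot, 296 mm tall, 0.6-0.96 kg. Origin: centre of the foot's underside, z up. Foot: dark block, 78 mm along x, 84 along y, 40 high; on it a pale housing, 72 mm diameter, to 185 mm, a dark dome to 217 and a loop handle. Back (+x): two brass contacts on the foot; inlet collar at 140 mm height, reaching 60 mm out. Front (-x): plain, to be pushed.
- vac_front (a point): Middle of the flat front face of the vacuum's foot, 39 mm before its origin, 20 mm above the bench. The foot only stands on the bench, friction 0.48 to 0.72: pushed below about 45 mm height the vacuum slides, above 55 mm it may tip, above 80 mm it tips.
- dock: Charging dock screwed to the bench: dark horseshoe, no floor. Origin: the spot on the bench where the foot's centre stands when fully home. x points straight in, from mouth to back; the vacuum's x belongs along it. Back block 55 mm high, inner face at x = 39 mm. Cheeks 45 mm high, inner faces at y = +-47.5 mm, from rounded noses (x = -12 mm, y = +-46: 4 mm play) to the back. Slippery plastic.
- dock_mouth (a point): Middle of the dock's open mouth, on the bench, at dock x = -62 mm. Flared lips, 45 mm high, 18 mm thick, spread at 0.42 rad from the noses to here, 136 mm apart at the tips. The vacuum starts outside the mouth with its back to it: origin 170-250 mm before the dock's origin, up to 30 mm to the side, turned up to 0.3 rad.
- jar: Sealed amber jar with a dark cap, 74 mm diameter, 95 mm tall, loose. Origin: centre of its underside. Must stay where it is.
- nozzle: Narrow steel nozzle standing on its 46 mm wide collar, 178 mm tall, loose and easily knocked over. Origin: centre of its underside. Must stay where it is.
- cup: Spare clear plastic dustbin cup, open at the top, 92 mm diameter, 125 mm tall, loose. Origin: centre of its underside. Must stay where it is.
- brush: Beechwood clothes brush lying on its bristles, 172 mm along its x, 56 mm along y, 38 mm high, loose. Origin: centre of its underside. Must stay where it is.
There are look-alikes about, which are no part of the job. What is shaped like the dock but orange or red is not meant.

How it is judged:
By the outcome, as a careful person would: the job done as asked, in the order asked, and still so for the second after the job is handed in, with the robot touching nothing.
It also fails if it takes over 54 s, if anything falls off the work surface, if the arm or the gripper's body presses on something with over 40 N, if the wrist force passes 120 N, or if a joint passes its speed limit or range.

## Working session

There is one attempt and no reset: what is moved stays moved. The work goes in short steps, Python scripts to look and compute and a shell command to move; the robot and the scene stay as the last step left them, time stands still between calls to the robot, and variables do not carry over. Pictures are saved under pics/ and viewed, and the job is handed in when it is done.

```bash
ls; mkdir -p pics; python3 - <<'E'
from rig import robot, vision
import cv2
for n in ("scene","side"):
    cv2.imwrite(f"pics/{n}0.png",vision.camera(n))
    print(n,vision.camera_info(n))
print(robot.get_obs())
print(vision.camera_info("wrist"))
E
```

```text
pics
scene {'vfov': 53.49688087980861, 'cx': 314.82035026294875, 'cy': 238.26615509198066, 'k1': -0.03601834799519702, 'world_from_camera': array([[-8.84357271e-01, -2.79296834e-01,  3.74039430e-01,
         9.41740434e-01],
       [ 4.66810621e-01, -5.29542890e-01,  7.08288198e-01,
         5.46337456e-01],
       [ 2.47269721e-04,  8.00985397e-01,  5.98683834e-01,
         6.68619237e-01],
       [ 0.00000000e+00,  0.00000000e+00,  0.00000000e+00,
         1.00000000e+00]])}
side {'vfov': 54.23278624078688, 'cx': 319.4417647060999, 'cy': 243.49079797568749, 'k1': -0.11769291462170596, 'world_from_camera': array([[ 0.87268819,  0.35160771, -0.33880281,  0.25063016],
       [-0.48826956,  0.62434915, -0.60973845, -0.76419671],
       [-0.0028575 ,  0.69753864,  0.71654147,  0.73070735],
       [ 0.        ,  0.        ,  0.        ,  1.        ]])}
{'time': 0.1, 'q': array([ 9.54454571e-01,  5.28387660e-01,  1.43378990e+00, -3.89514396e-05,
        1.18142117e+00, -1.78490148e-01]), 'joint_velocities': array([ 1.11405084e-03, -3.27488212e-03, -3.03764668e-03, -2.51458221e-04,
       
[... 221 characters left out ...]
59]), 'tool_rot': array([ 0.69088877, -0.15382787,  0.15330234, -0.68957095]), 'ft_force': array([ 0.31339643, -0.71770304,  0.44234491]), 'moment': array([ 0.0044858 ,  0.00655357, -0.01767561]), 'grip_width': 0.08661575183679036}
{'vfov': 59.147157149872115, 'cx': 317.4194250122168, 'cy': 243.1199445487762, 'k1': -0.06116756163876011, 'tool_from_camera': array([[-9.00952646e-04, -9.57972230e-01, -2.86859537e-01,
        -7.93146949e-02],
       [ 1.93450113e-04,  2.86859481e-01, -9.57972651e-01,
        -1.48326209e-01],
       [ 9.99999575e-01, -9.18581005e-04, -7.31269726e-05,
        -1.02233262e-03],
       [ 0.00000000e+00,  0.00000000e+00,  0.00000000e+00,
         1.00000000e+00]])}
```

View pics/scene0.png

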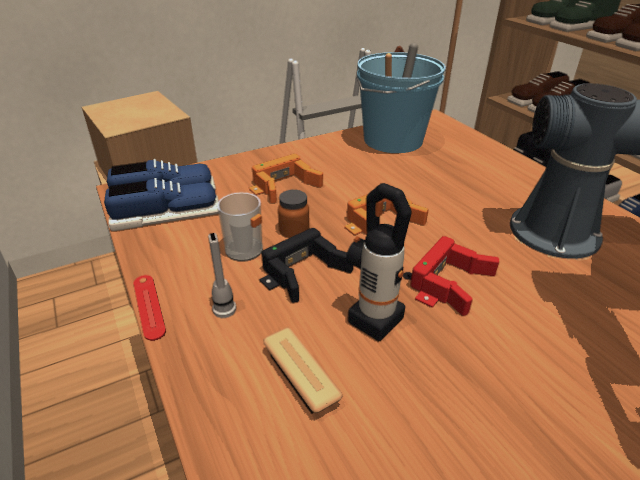

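View pics/side0.png

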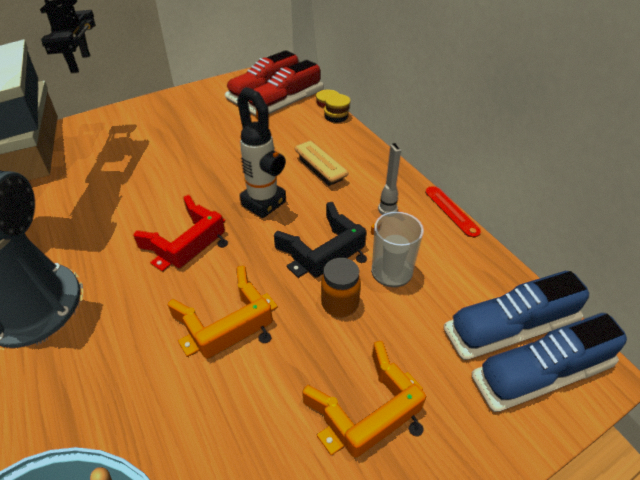

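The dock candidates are:
- black: scene (305,255), side (325,245)
- red: scene (450,270)
- orange: scene (287,172) and (385,212)

Only the black one is dark as described. The vacuum is at scene (380,300) and side (262,180). I'll confirm the black one in enlarged crops.

```bash
cat > h.py <<'E'
import numpy as np, cv2
from rig import robot, vision
def rays(name,px):
    i=vision.camera_info(name); f=240/np.tan(np.radians(i['vfov'])/2)
    K=np.array([[f,0,i['cx']],[0,f,i['cy']],[0,0,1]])
    p=cv2.undistortPoints(np.array(px,float).reshape(-1,1,2),K,np.array([i['k1'],0,0,0,0.]))[:,0]
    T=i['world_from_camera'] if 'world_from_camera' in i else None
    d=np.c_[p[:,0],-p[:,1],-np.ones(len(p))]@T[:3,:3].T
    return T[:3,3],d
def onplane(name,px,z):
    o,d=rays(name,px); return o+d*((z-o[2])/d[:,2])[:,None]
def proj(name,P):
    i=vision.camera_info(name); f=240/np.tan(np.radians(i['vfov'])/2)
    T=np.linalg.inv(i['world_from_camera']); c=np.atleast_2d(P)@T[:3,:3].T+T[:3,3]
    x,y=c[:,0]/-c[:,2],-c[:,1]/-c[:,2]; s=1+i['k1']*(x*x+y*y)
    return np.c_[f*x*s+i['cx'],f*y*s+i['cy']]
E
python3 - <<'E'
import cv2
a=cv2.imread('pics/scene0.png');b=cv2.imread('pics/side0.png')
cv2.imwrite('pics/c1.png',cv2.resize(a[210:350,250:430],None,fx=4.4,fy=4.25,interpolation=cv2.INTER_CUBIC)[:600,:800])
cv2.imwrite('pics/c2.png',cv2.resize(b[170:290,225:385],None,fx=5,fy=5,interpolation=cv2.INTER_CUBIC))
E
```

```text
(no output)
```

View pics/c1.png

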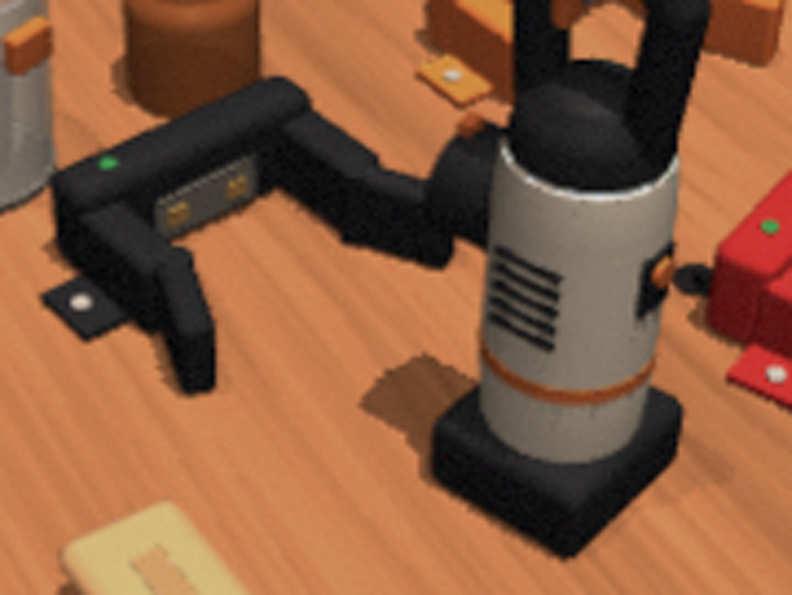

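View pics/c2.png

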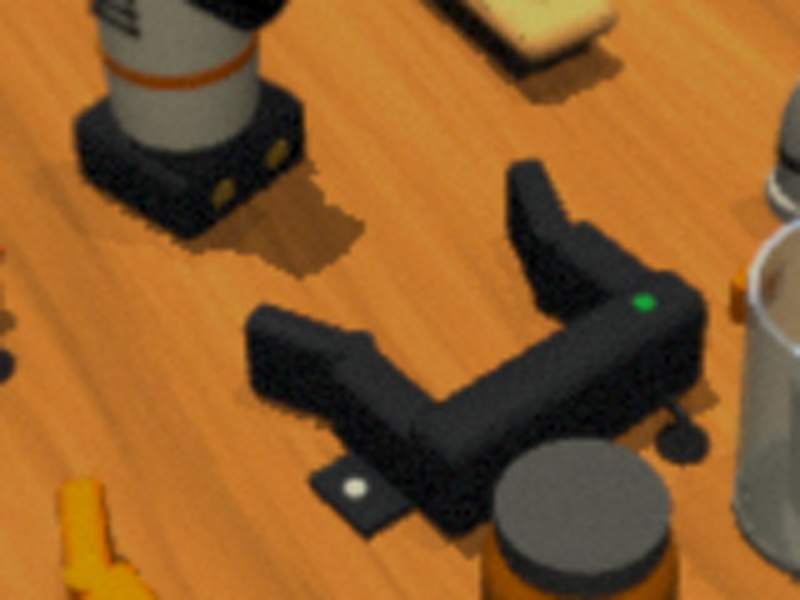

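The crops confirm it: a black horseshoe with a green LED and a brass contact plate. The mouth faces the vacuum, and the vacuum's brass contacts face the mouth. Now I'll measure.

```bash
python3 - <<'E'
from h import *
S=lambda l:[(250+x/4.4,210+y/4.25) for x,y in l]
D=lambda l:[(225+x/5,170+y/5) for x,y in l]
np.set_printoptions(precision=4,suppress=True)
print("foot scene bottom near,left,right",onplane("scene",S([(568,558),(437,490),(674,455)]),0)[:,:2].tolist())
print("foot scene top near,left,right",onplane("scene",S([(572,512),(434,437),(682,405)]),0.04)[:,:2].tolist())
print("foot side bottom near,left,right",onplane("side",D([(190,238),(84,180),(302,152)]),0)[:,:2].tolist())
print("foot side top",onplane("side",D([(190,190),(76,122),(303,105)]),0.04)[:,:2].tolist())
print("lips scene bottom",onplane("scene",S([(198,392),(440,268)]),0)[:,:2].tolist())
print("lips scene top",onplane("scene",S([(200,328),(440,222)]),0.045)[:,:2].tolist())
print("lips side top",onplane("side",D([(262,312),(525,165)]),0.045)[:,:2].tolist())
print("back outer top scene",onplane("scene",S([(58,180),(300,90)]),0.055)[:,:2].tolist())
print("back inner top scene",onplane("scene",S([(75,205),(278,125)]),0.055)[:,:2].tolist())
print("back inner top side",onplane("side",D([(425,410),(635,278)]),0.055)[:,:2].tolist())
for n,p,z in (("scene",(293,198),.095),("side",(341,268),.095)): print("jar",onplane(n,[p],z))
print("nozzle base",onplane("scene",[(223,308)],0.0),onplane("side",[(388,210)],0.0))
print("brush",onplane("scene",[(302,366)],0.03),onplane("side",[(321,160)],.03))
print("cup rim",onplane("scene",[(241,205)],.125),onplane("side",[(398,228)],.125))
E
```

```text
foot scene bottom near,left,right [[0.5668042695739872, 0.08727452376404687], [0.5944653082628271, 0.02821987254189451], [0.4918403121154455, 0.05853855905910227]]
foot scene top near,left,right [[0.5739826113203405, 0.0949063226408502], [0.6005005673867329, 0.032390926484282434], [0.49787720409039093, 0.06488456311996876]]
foot side bottom near,left,right [[0.5234136314653061, -0.005835719713104481], [0.496272586325635, 0.05624497203685086], [0.5954157349406834, 0.02328116218928422]]
foot side top [[0.5215437535510545, -0.018474973357155977], [0.4952046662569736, 0.050908835018252274], [0.5917561149077046, 0.009970662596562097]]
lips scene bottom [[0.6580997853054948, -0.07511616890198514], [0.5154839190045317, -0.0997658968718893]]
lips scene top [[0.6584497772935771, -0.06983166780193373], [0.5266448595796267, -0.0852189166559737]]
lips side top [[0.5140006388013211, -0.10924754768181577], [0.6569514291113592, -0.08221479091730688]]
back outer top scene [[0.6757266027236624, -0.18641790028808314], [0.5396993374326446, -0.19917642543061476]]
back inner top scene [[0.6762702888921329, -0.16492071797701902], [0.5633958213909305, -0.177629730054224]]
back inner top side [[0.5423905021080587, -0.2005377061333914], [0.6549277106584042, -0.1770519894125786]]
jar [[ 0.5559 -0.2904  0.095 ]]
jar [[ 0.555  -0.2961  0.095 ]]
nozzle base [[ 0.7904 -0.1265  0.    ]] [[ 0.7897 -0.1256  0.    ]]
brush [[0.726  0.0926 0.03  ]] [[0.7297 0.088  0.03  ]]
cup rim [[ 0.685  -0.2728  0.125 ]] [[ 0.6847 -0.2856  0.125 ]]
```

```bash
cat >> h.py <<'E'
from scipy.spatial.transform import Rotation as R
def pose():
    o=robot.get_obs(); return np.array(o['position']),R.from_quat(o['tool_rot']),o
def target(h_deg,tilt_deg):
    h=np.array([np.cos(np.radians(h_deg)),np.sin(np.radians(h_deg)),0]); t=np.radians(tilt_deg)
    y=-np.cos(t)*np.array([0,0,1])+np.sin(t)*h; z=np.array([-h[1],h[0],0]); x=np.cross(y,z)
    return R.from_matrix(np.c_[x,y,z]),h,z
def cmd(p_t,R_t):
    p,r,o=pose(); s=r.inv().apply(np.array(p_t)-p)/0.5; w=(r.inv()*R_t).as_rotvec()
    return np.round(s,4),np.round(w/np.pi,4),"deg",np.degrees(np.linalg.norm(w))
E
python3 - <<'E'
from h import *
np.set_printoptions(precision=4,suppress=True)
p,r,o=pose(); print(r.as_matrix())
print("red lips/back scene (z.05)",onplane("scene",[(497,263),(468,295),(450,241),(415,280),(438,240)],.05))
print("red side",onplane("side",[(137,238),(187,200),(222,216),(180,248)],.05))
Rt,h,z=target(-67.5,35); print(Rt.as_matrix()); print(cmd([.50,.15,.10],Rt))
E
```

```text
[[ 0.9057 -0.0011  0.424 ]
 [-0.424  -0.0017  0.9057]
 [-0.0003 -1.     -0.002 ]]
red lips/back scene (z.05) [[ 0.2659  0.0623  0.05  ]
 [ 0.3838  0.1062  0.05  ]
 [ 0.3016 -0.0406  0.05  ]
 [ 0.4462  0.0253  0.05  ]
 [ 0.3223 -0.0556  0.05  ]]
red side [[ 0.2476  0.0164  0.05  ]
 [ 0.3789  0.0813  0.05  ]
 [ 0.4293 -0.009   0.05  ]
 [ 0.3194 -0.0571  0.05  ]]
[[ 0.3135  0.2195  0.9239]
 [-0.7568 -0.5299  0.3827]
 [ 0.5736 -0.8192  0.    ]]
(array([ 0.7788,  0.2722, -0.5525]), array([-0.0713,  0.2283, -0.1852]), 'deg', np.float64(54.45577422127938))
```

```bash
python3 - <<'E'
from h import *
Rt,h,z=target(-67.5,30); print(cmd(np.array([.545,.041,0])-h*(.039+.0152+.08)+[0,0,.12],Rt), np.array([.545,.041,0])-h*(.039+.0152+.08))
E
```

```text
(array([ 0.7546,  0.2321, -0.5308]), array([-0.061 ,  0.2303, -0.1588]), 'deg', np.float64(51.53457035750281)) [0.49364388 0.16498463 0.        ]
```

```bash
python3 -m crank '[[0.754,0.232,-0.531,-0.061,0.23,-0.159,-0.08],[0.754,0.232,-0.531,-0.061,0.23,-0.159,-0.08],[0.754,0.232,-0.531,-0.061,0.23,-0.159,-0.08],[0.754,0.232,-0.531,-0.061,0.23,-0.159,-0.08],[0.754,0.232,-0.531,-0.061,0.23,-0.159,-0.08],[0.754,0.232,-0.531,-0.061,0.23,-0.159,-0.08],[0.754,0.232,-0.531,-0.061,0.23,-0.159,-0.08],[0.754,0.232,-0.531,-0.061,0.23,-0.159,-0.08],[0.754,0.232,-0.531,-0.061,0.23,-0.159,-0.08],[0.754,0.232,-0.531,-0.061,0.23,-0.159,-0.08]]' 20
python3 - <<'E'
from h import *
p,r,o=pose(); print(p,o['q'],o['grip_width'],o['ft_force']); print(r.as_matrix().round(3))
for n in ("scene","side","wrist"): cv2.imwrite(f"pics/{n}1.png",vision.camera(n))
Rt,h,z=target(-67.5,30); print(cmd([.4936,.165,.12],Rt))
E
```

```text
time: 1.35
position: [0.4936, 0.1661, 0.1204]
tool_rot: [0.669, -0.227, 0.532, -0.467]
ft_force: [-0.9, 0.5, 1.1]
grip_width: 0.0402
[0.49356646 0.16611877 0.12042822] [ 0.39092736  0.64165196  1.79497371 -0.72848268  0.84772989  0.53050619] 0.04024867104368105 [-0.87147983  0.51949097  1.09679424]
[[ 0.331  0.193  0.924]
 [-0.801 -0.46   0.383]
 [ 0.499 -0.867  0.002]]
(array([ 0.0026,  0.0034, -0.0014]), array([-0.0012,  0.0004, -0.0002]), 'deg', np.float64(0.2247527401326257))
```

View pics/wrist1.png

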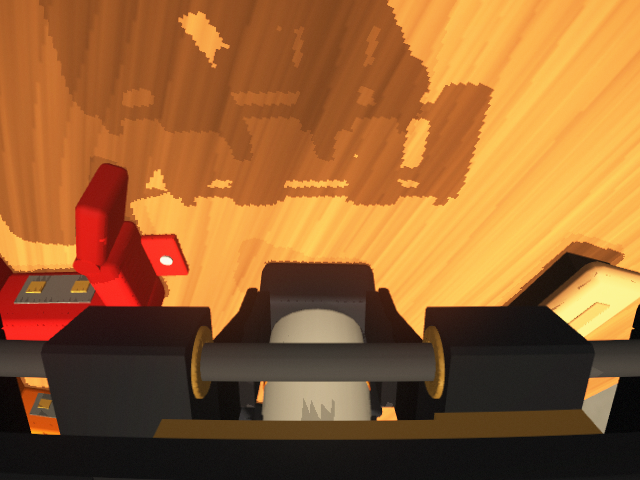

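View pics/scene1.png

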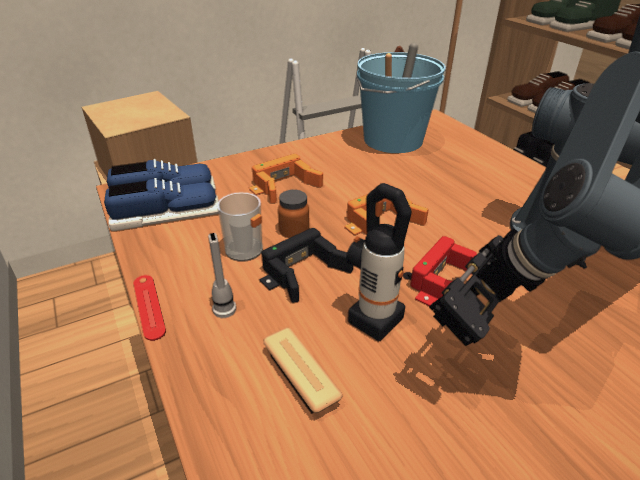

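The wrist view shows the foot's front face centred (columns 262–373, mid 317) and parallel to the finger line. The arm reached the tilted pose within 1 mm. Next: descend, then close up to about 20 mm.

```bash
python3 -m crank '[[-0.042,0.073,0,0,0,0,-0.08],[-0.084,0.146,0,0,0,0,-0.08],[-0.084,0.146,0,0,0,0,-0.08],[-0.049,0.166,0,0,0,0,-0.08],[0.003,0.196,0,0,0,0,-0.08],[0.02,0.206,0,0,0,0,-0.08],[0.02,0.206,0,0,0,0,-0.08]]'
python3 - <<'E'
from h import *
p,r,o=pose(); print(p,o['ft_force'],(r.as_matrix()).round(3).tolist())
for n in ("scene","side","wrist"): cv2.imwrite(f"pics/{n}2.png",vision.camera(n))
a=cv2.imread('pics/scene2.png')
cv2.imwrite('pics/c3.png',cv2.resize(a[200:360,260:500],None,fx=3.3,fy=3.3,interpolation=cv2.INTER_CUBIC))
E
```

```text
time: 2.38
position: [0.5176, 0.1105, 0.0375]
tool_rot: [0.668, -0.227, 0.533, -0.467]
ft_force: [0.7, 0.8, -0.3]
grip_width: 0.0404
[0.5176037  0.11046459 0.037519  ] [ 0.70644651  0.77648908 -0.31217374] [[0.33, 0.195, 0.924], [-0.801, -0.46, 0.383], [0.5, -0.866, 0.004]]
```

View pics/c3.png

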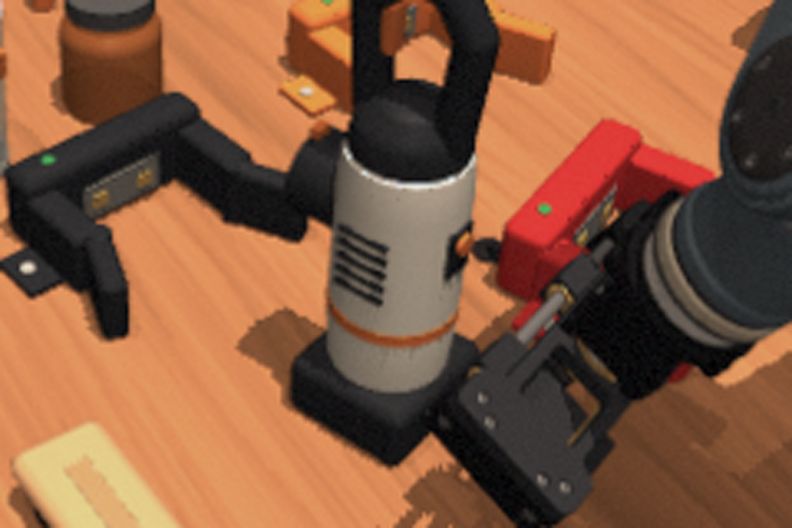

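View pics/wrist2.png

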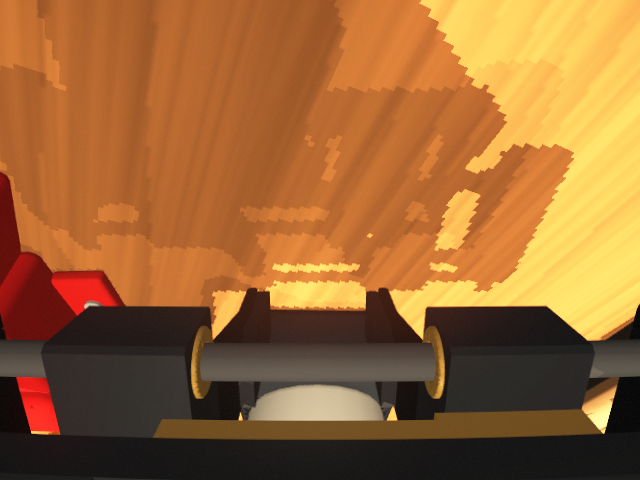

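View pics/side2.png

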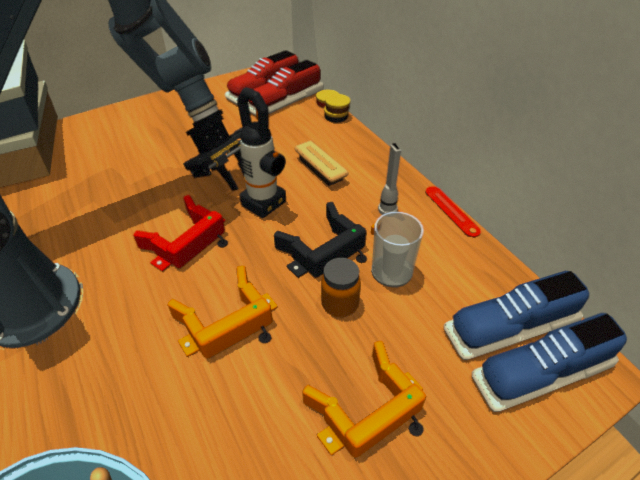

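The fingers are about 20 mm short of the foot, centred on it, and clear of the red dock. Before pushing I'll refine the dock pose from its screws, contacts and edges.

```bash
python3 - <<'E'
from h import *
np.set_printoptions(precision=4,suppress=True)
a=cv2.imread('pics/scene0.png');b=cv2.imread('pics/side0.png')
def cent(img,box,f):
    x0,y0,x1,y1=box; c=img[y0:y1,x0:x1].astype(int); m=f(c); ys,xs=np.nonzero(m); return (x0+xs.mean(),y0+ys.mean()),len(xs)
white=lambda c:(c.min(2)>130)
A=cent(a,(262,275,275,288),white);B=cent(b,(288,260,302,274),white)
print(A,B)
PA=onplane("scene",[A[0]],.006)[0];PB=onplane("side",[B[0]],.006)[0]
d=PA-PB;print(PA,PB,np.linalg.norm(d),"mid",(PA+PB)/2,"heading",np.degrees(np.arctan2(d[1],d[0]))-90)
brass=lambda c:(c[...,2]>c[...,0]+45)&(c[...,2]<190)
S=lambda l:[(250+x/4.4,210+y/4.25) for x,y in l]
for z in (.02,.025,.03):
    q=onplane("scene",S([(177,213),(237,186)]),z);print(z,q[:,:2],q.mean(0),np.degrees(np.arctan2(*(q[0]-q[1])[[1,0]]))-90)
# LED both views: triangulate
g=lambda c:(c[...,1]>c[...,2]+30)&(c[...,1]>c[...,0]+20)
La=cent(a,(268,240,282,254),g);Lb=cent(b,(345,222,362,238),g);print(La,Lb)
o1,d1=rays("scene",[La[0]]);o2,d2=rays("side",[Lb[0]])
M=np.c_[d1[0],-d2[0]];s=np.linalg.lstsq(M,o2-o1,rcond=None)[0];print("LED",o1+d1[0]*s[0],o2+d2[0]*s[1])
cv2.imwrite('pics/c4.png',cv2.resize(a[220:310,255:355],None,fx=6.6,fy=6.6,interpolation=cv2.INTER_CUBIC))
cv2.imwrite('pics/c5.png',cv2.resize(b[195:285,270:375],None,fx=6.6,fy=6.6,interpolation=cv2.INTER_CUBIC))
E
```

```text
((np.float64(267.7142857142857), np.float64(280.57142857142856)), 7) ((np.float64(295.8), np.float64(267.0)), 10)
[ 0.6829 -0.1534  0.006 ] [ 0.5179 -0.1826  0.006 ] 0.16759329961738886 mid [ 0.6004 -0.168   0.006 ] heading -79.96614274130935
0.02 [[ 0.6197 -0.1764]
 [ 0.584  -0.1823]] [ 0.6018 -0.1793  0.02  ] -80.71793038304484
0.025 [[ 0.6221 -0.1709]
 [ 0.5867 -0.1766]] [ 0.6044 -0.1737  0.025 ] -80.71793038304486
0.03 [[ 0.6246 -0.1653]
 [ 0.5895 -0.171 ]] [ 0.6071 -0.1682  0.03  ] -80.71793038304476
((np.float64(274.0), np.float64(248.0)), 11) ((np.float64(353.2857142857143), np.float64(230.14285714285714)), 14)
LED [ 0.6498 -0.1896  0.0548] [ 0.6501 -0.1898  0.0548]
```

View pics/c4.png

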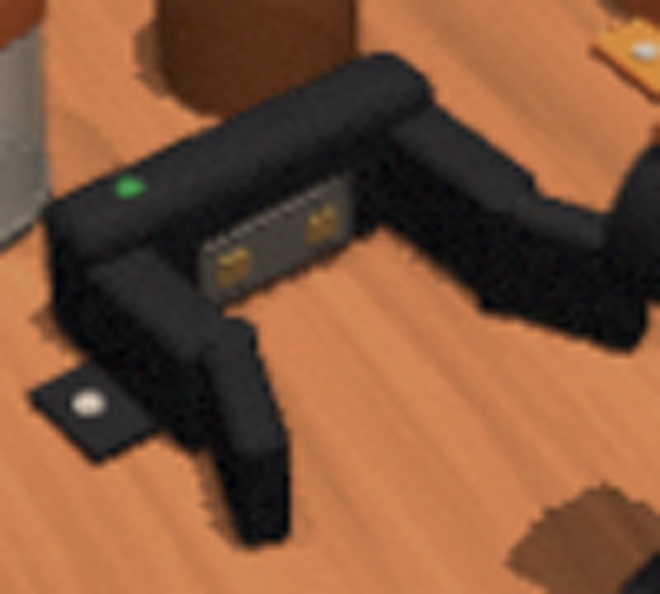

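View pics/c5.png

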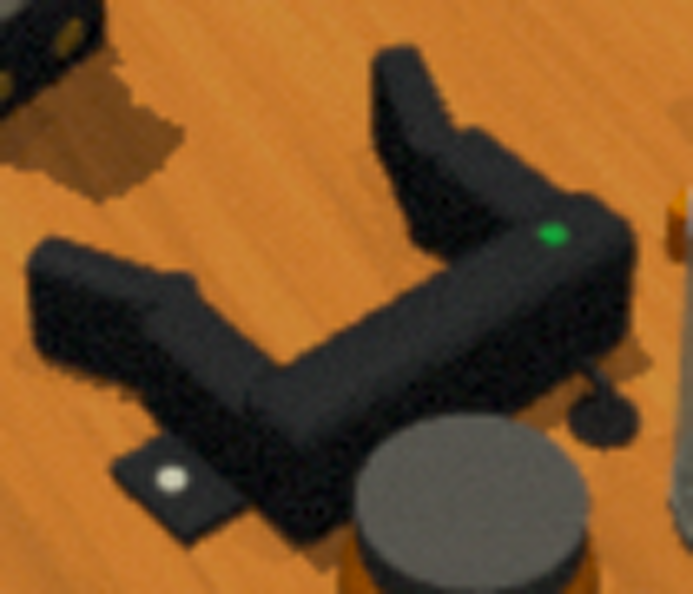

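```bash
python3 - <<'E'
from h import *
np.set_printoptions(precision=4,suppress=True)
S=lambda l:[(255+x/6.6,220+y/6.6) for x,y in l]
D=lambda l:[(270+x/6.6,195+y/6.6) for x,y in l]
h=np.array([np.cos(np.radians(-80)),np.sin(np.radians(-80))]);w=np.array([-h[1],h[0]])
ax=np.array([.6004,-.168])
def rep(n,P): 
    for q in P: print(n,q[:2],"along,lat",(q[:2]-ax)@h,(q[:2]-ax)@w)
rep("inner face bottom scene",onplane("scene",S([(215,305),(375,230)]),0))
rep("lip tip bottoms scene",onplane("scene",S([(240,548),(290,538),(630,352)]),0))
rep("lip tip bottoms side",onplane("side",D([(40,355)]),0))
rep("cheek outer nose bottom scene",onplane("scene",S([(190,452)]),0))
rep("inner nose right bottom scene",onplane("scene",S([(487,305)]),0))
rep("inner nose left bottom side",onplane("side",D([(415,243)]),0))
rep("back outer bottom corner side",onplane("side",D([(300,545)]),0))
E
```

```text
inner face bottom scene [ 0.6238 -0.1825] along,lat 0.018392169797389023 0.02053486791200125
inner face bottom scene [ 0.5589 -0.1929] along,lat 0.01735523522106384 -0.04516555268725138
lip tip bottoms scene [ 0.6655 -0.0765] along,lat -0.07884264355035282 0.07997342571654446
lip tip bottoms scene [ 0.6503 -0.0733] along,lat -0.08461499502250151 0.06555375905010594
lip tip bottoms scene [ 0.5151 -0.0985] along,lat -0.0832115090986425 -0.07195534905034655
lip tip bottoms side [ 0.5069 -0.1104] along,lat -0.0729335049570618 -0.08209528684148555
cheek outer nose bottom scene [ 0.661  -0.1219] along,lat -0.03486236393834211 0.0676495069094626
inner nose right bottom scene [ 0.5445 -0.1407] along,lat -0.03655344436091076 -0.05028673668669489
inner nose left bottom side [ 0.64   -0.1254] along,lat -0.035075378674853025 0.04637442202545355
back outer bottom corner side [ 0.5418 -0.2228] along,lat 0.04383087986206229 -0.06719061539372626
```

```bash
cat >> h.py <<'E'
O=np.array([.5960,-.1472]); HD=-80.0
hd=np.array([np.cos(np.radians(HD)),np.sin(np.radians(HD))]); wd=np.array([-hd[1],hd[0]])
def tcp_for(al,lat,th,z=.0375,off=.0152):
    "TCP for finger contact line mid at dock (al,lat), heading th deg off the dock's"
    Rt,h,_=target(HD+th,30); F=O+al*hd+lat*wd
    return np.r_[F-off*h[:2],z],Rt
def dockpose():
    p,r,o=pose(); y=r.as_matrix()[:,1]; z=r.as_matrix()[:,2]; th=np.degrees(np.arctan2(-z[0],z[1]))  # heading h=(z1,-z0)
    h=np.array([z[1],-z[0]]); h/=np.linalg.norm(h); F=p[:2]+.0152*h
    return (F-O)@hd,(F-O)@wd,np.degrees(np.arctan2(h[1],h[0]))-HD,p[2],o['ft_force'].round(1),o['time']
E
python3 - <<'E'
from h import *
print(dockpose())
for a,l,t in ((-.237,-.0255,12.5),(-.21,-.0205,12),(-.182,-.0135,11)): print(a,l,t,cmd(*tcp_for(a,l,t)))
E
```

```text
(np.float64(-0.2533578572397991), np.float64(-0.029673869804749786), np.float64(12.612989531343928), np.float64(0.03679722780957321), array([-0.1, -0.4,  0.8]), 2.525)
-0.237 -0.0255 12.5 (array([0.0299, 0.0156, 0.0011]), array([-0.001 ,  0.0001, -0.0002]), 'deg', np.float64(0.19044057250108454))
-0.21 -0.0205 12 (array([ 0.0775,  0.043 , -0.0007]), array([-0.0024,  0.0025, -0.0002]), 'deg', np.float64(0.631903793335818))
-0.182 -0.0135 11 (array([0.1275, 0.0719, 0.0013]), array([-0.0052,  0.0073, -0.0002]), 'deg', np.float64(1.6202996927446394))
```

```bash
python3 -m crank '[[0.013,0.007,0,0,0,0,-0.08],[0.025,0.014,0,0,0,0,-0.08],[0.037,0.021,0,0,0,0,-0.08],[0.05,0.028,0,-0.001,0.001,0,-0.08],[0.063,0.035,0,-0.001,0.001,0,-0.08],[0.076,0.042,0,-0.002,0.002,0,-0.08],[0.089,0.05,0,-0.002,0.003,0,-0.08],[0.102,0.057,0,-0.003,0.005,0,-0.08],[0.115,0.064,0.001,-0.004,0.006,0,-0.08],[0.128,0.071,0.001,-0.004,0.007,0,-0.08]]'
python3 - <<'E'
from h import *
print(dockpose())
for n in ("scene","side","wrist"): cv2.imwrite(f"pics/{n}3.png",vision.camera(n))
print(dockpose())
a=cv2.imread('pics/scene3.png')
cv2.imwrite('pics/c6.png',cv2.resize(a[200:350,240:440],None,fx=4,fy=4,interpolation=cv2.INTER_CUBIC))
b=cv2.imread('pics/side3.png')
cv2.imwrite('pics/c7.png',cv2.resize(b[140:290,220:380],None,fx=4,fy=4,interpolation=cv2.INTER_CUBIC))
E
```

```text
time: 3.78
position: [0.5457, 0.0424, 0.0375]
tool_rot: [0.666, -0.236, 0.538, -0.46]
ft_force: [-2.5, 3.4, -1.0]
grip_width: 0.0402
(np.float64(-0.18056061639061163), np.float64(-0.013659003729782192), np.float64(11.079599618368391), np.float64(0.03747222745892552), array([-2.5,  3.4, -1. ]), 3.775)
(np.float64(-0.1800578854408187), np.float64(-0.013539361550448884), np.float64(11.06672963990485), np.float64(0.037972055447134063), array([-0.7,  0.5,  0.4]), 3.925)
```

View pics/c6.png

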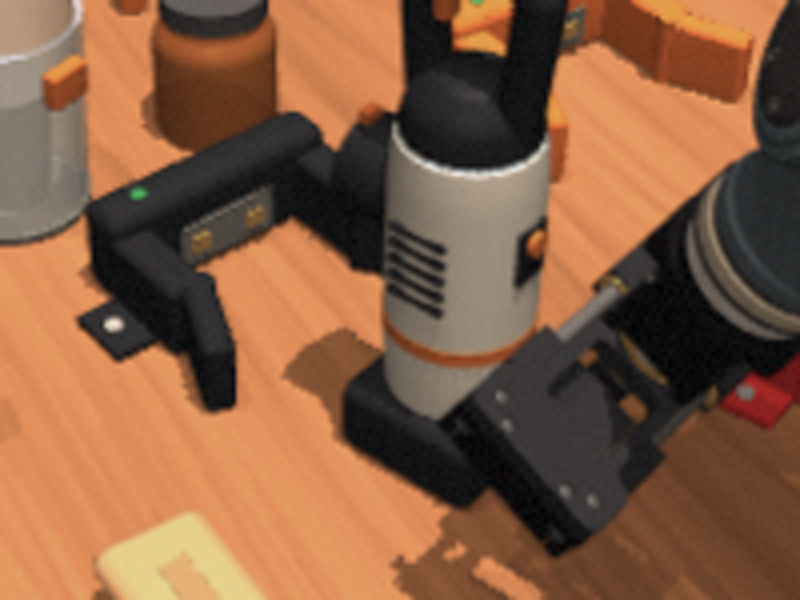

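View pics/c7.png

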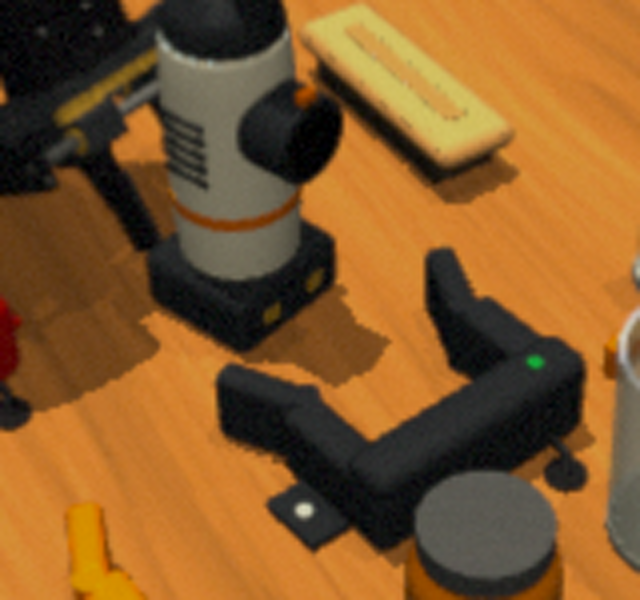

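View pics/wrist3.png

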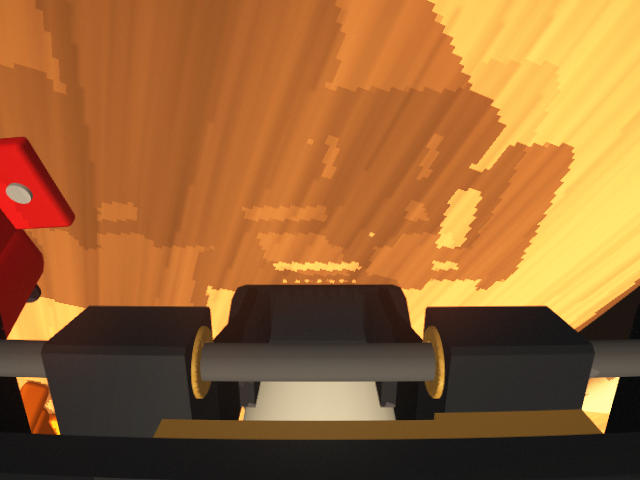

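The vacuum slid upright about 48 mm and stayed centred on the fingers (wrist columns 235–405). Checking its pose independently in the side view.

```bash
python3 - <<'E'
from h import *
np.set_printoptions(precision=4,suppress=True)
P=onplane("side",[(220+x/4,140+y/4) for x,y in ((250,352),(333,287),(155,305))],0)[:,:2]
q=np.c_[(P-O)@hd,(P-O)@wd];print(q)
e=q[1]-q[0];print("back face heading off",np.degrees(np.arctan2(-e[0],e[1])),np.linalg.norm(e),"centre from diag",(q[1]+q[2])/2)
print("tool",dockpose())
for a,l,t in ((-.165,-.0090,9.5),(-.15,-.005,7.5),(-.135,-.002,5),(-.12,0,2.5),(-.107,0.0,0)): print(a,l,t,cmd(*tcp_for(a,l,t)))
E
```

```text
[[-0.0952 -0.0325]
 [-0.1087  0.0371]
 [-0.1619 -0.0519]]
back face heading off 10.970365260881398 0.07092644674391456 centre from diag [-0.1353 -0.0074]
tool (np.float64(-0.1800578854408187), np.float64(-0.013539361550448884), np.float64(11.06672963990485), np.float64(0.037972055447134063), array([-0.7,  0.5,  0.4]), 3.925)
-0.165 -0.009 9.5 (array([0.0266, 0.0165, 0.004 ]), array([-0.0048,  0.0073,  0.0003]), 'deg', np.float64(1.570426742974689))
-0.15 -0.005 7.5 (array([0.0535, 0.032 , 0.0071]), array([-0.0104,  0.0169,  0.0003]), 'deg', np.float64(3.568329795502428))
-0.135 -0.002 5 (array([0.0801, 0.0474, 0.0086]), array([-0.0173,  0.0289,  0.0003]), 'deg', np.float64(6.06765159626632))
-0.12 0 2.5 (array([0.1063, 0.0626, 0.008 ]), array([-0.0243,  0.0409,  0.0003]), 'deg', np.float64(8.567368938524089))
-0.107 0.0 0 (array([0.1286, 0.0755, 0.0044]), array([-0.0312,  0.053 ,  0.0003]), 'deg', np.float64(11.067213806132644))
```

```bash
python3 -m crank '[[0.013,0.008,0.002,-0.002,0.004,0,-0.08],[0.027,0.016,0.004,-0.005,0.007,0,-0.08],[0.04,0.024,0.006,-0.008,0.012,0,-0.08],[0.053,0.032,0.007,-0.01,0.017,0,-0.08],[0.067,0.04,0.008,-0.014,0.023,0,-0.08],[0.08,0.047,0.009,-0.017,0.029,0,-0.08],[0.093,0.055,0.008,-0.021,0.035,0,-0.08],[0.106,0.063,0.008,-0.024,0.041,0,-0.08],[0.117,0.069,0.006,-0.028,0.047,0,-0.08],[0.129,0.076,0.004,-0.031,0.053,0,-0.08]]'
python3 - <<'E'
from h import *
print(dockpose())
for n in ("scene","side","wrist"): cv2.imwrite(f"pics/{n}4.png",vision.camera(n))
a=cv2.imread('pics/scene4.png')
cv2.imwrite('pics/c8.png',cv2.resize(a[200:350,240:440],None,fx=4,fy=4,interpolation=cv2.INTER_CUBIC))
b=cv2.imread('pics/side4.png')
cv2.imwrite('pics/c9.png',cv2.resize(b[140:290,220:380],None,fx=4,fy=4,interpolation=cv2.INTER_CUBIC))
E
```

```text
time: 5.18
position: [0.5756, -0.0254, 0.0376]
tool_rot: [0.64, -0.298, 0.58, -0.407]
ft_force: [0.3, 5.6, 3.4]
grip_width: 0.0399
(np.float64(-0.10827650781567799), np.float64(0.001109094900088502), np.float64(0.10662624386890229), np.float64(0.0376375635163752), array([0.3, 5.6, 3.4]), 5.175)
```

View pics/c8.png

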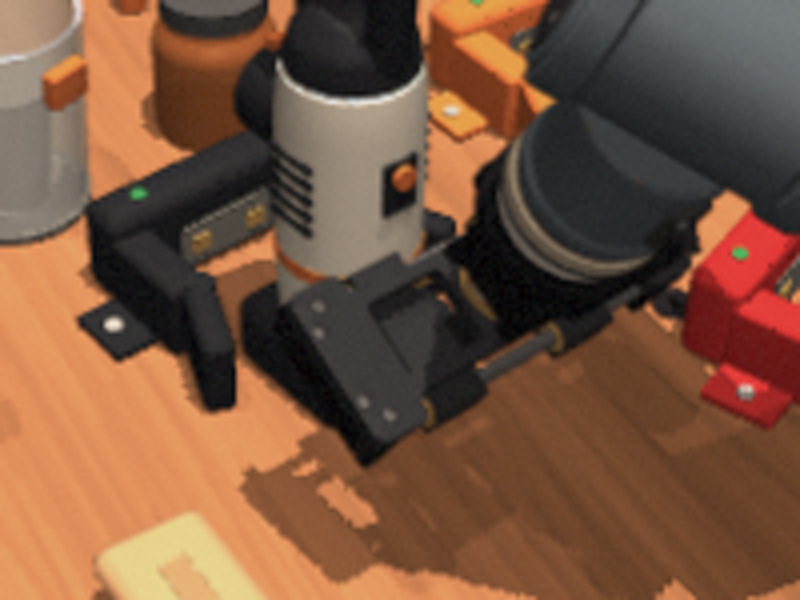

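View pics/c9.png

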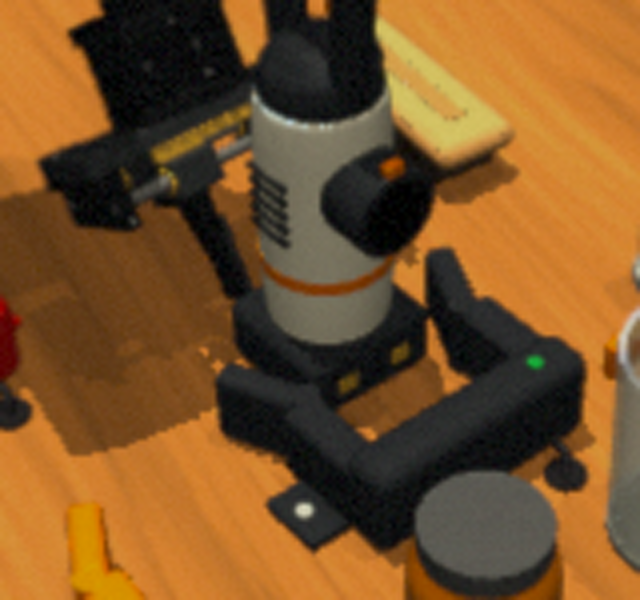

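View pics/wrist4.png

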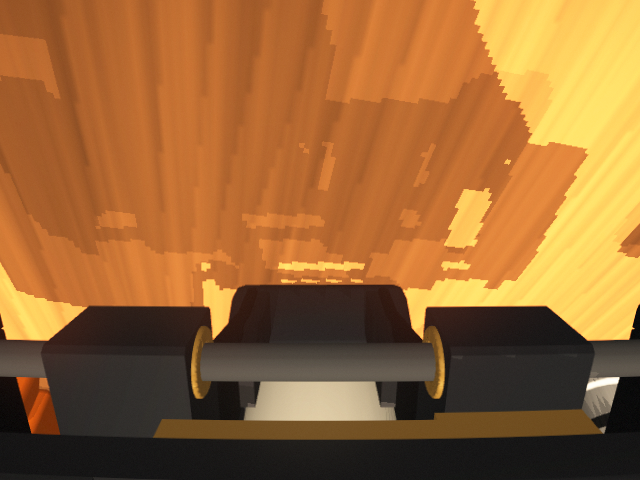

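```bash
python3 - <<'E'
from h import *
np.set_printoptions(precision=4,suppress=True)
b=cv2.imread('pics/side4.png')
# contacts on foot
c=b[222:245,296:330].astype(int); m=(c[...,2]>c[...,0]+45)&(c[...,1]>60)&(c[...,2]<210)
m[:,:]&=True
n,l,s,ce=cv2.connectedComponentsWithStats(m.astype(np.uint8));print(s[1:,4],ce[1:]+[296,222])
px=[(220+x/4,140+y/4) for x,y in ((347,384),(400,352))]
for z in (.015,.02):
    P=onplane("side",px,z)[:,:2];q=np.c_[(P-O)@hd,(P-O)@wd];e=q[1]-q[0];print(z,q,q.mean(0),np.degrees(np.arctan2(-e[0],e[1])))
print(dockpose())
for a,l,t in ((-.088,0,0),(-.068,0,0),(-.048,0,0),(-.041,0.0,0)): print(a,l,t,cmd(*tcp_for(a,l,t)))
E
```

```text
[234  11  10] [[320.5769 237.    ]
 [319.6364 227.8182]
 [306.4    235.3   ]]
0.015 [[-0.0283 -0.0152]
 [-0.0295  0.0228]] [-0.0289  0.0038] 1.7000698378634467
0.02 [[-0.0243 -0.0182]
 [-0.0254  0.0195]] [-0.0249  0.0007] 1.7000698378636048
(np.float64(-0.10744001811502933), np.float64(0.0007452390415509765), np.float64(0.09031045889842915), np.float64(0.03754101526198454), array([1.3, 0.9, 1.4]), 5.325)
-0.088 0 0 (array([ 0.0336,  0.0195, -0.0015]), array([-0.0009,  0.    , -0.    ]), 'deg', np.float64(0.16909459455363496))
-0.068 0 0 (array([ 0.0683,  0.0395, -0.0016]), array([-0.0009,  0.    , -0.    ]), 'deg', np.float64(0.16909459455363496))
-0.048 0 0 (array([ 0.1029,  0.0595, -0.0016]), array([-0.0009,  0.    , -0.    ]), 'deg', np.float64(0.16909459455363496))
-0.041 0.0 0 (array([ 0.115 ,  0.0665, -0.0017]), array([-0.0009,  0.    , -0.    ]), 'deg', np.float64(0.16909459455363496))
```

The foot's brass contacts sit at dock lateral +0.7 mm and parallel within 2°. Pushing straight in now, watching the force.

```bash
python3 -m crank '[[0.01,0.006,0,0,0,0,-0.08],[0.02,0.012,-0.001,0,0,0,-0.08],[0.03,0.018,-0.001,0,0,0,-0.08],[0.04,0.023,-0.001,0,0,0,-0.08],[0.05,0.029,-0.001,0,0,0,-0.08],[0.06,0.035,-0.001,0,0,0,-0.08]]'
python3 - <<'E'
from h import *
print(dockpose())
for n in ("side","wrist"): cv2.imwrite(f"pics/{n}5.png",vision.camera(n))
b=cv2.imread('pics/side5.png')
cv2.imwrite('pics/c10.png',cv2.resize(b[140:290,220:380],None,fx=4,fy=4,interpolation=cv2.INTER_CUBIC))
for a,l,t in ((-.048,0,0),(-.039,0.0,0)): print(a,l,t,cmd(*tcp_for(a,l,t)))
E
```

```text
time: 6.08
position: [0.5799, -0.0597, 0.0372]
tool_rot: [0.64, -0.298, 0.579, -0.407]
ft_force: [-1.6, 8.3, 5.3]
grip_width: 0.0402
(np.float64(-0.07381051475156372), np.float64(-0.0006279893815178055), np.float64(0.11359388689864147), np.float64(0.03719670318182796), array([-1.6,  8.3,  5.3]), 6.075)
-0.048 0 0 (array([0.0438, 0.0244, 0.0014]), array([-0.0005,  0.0002, -0.0002]), 'deg', np.float64(0.10148057583952333))
-0.039 0.0 0 (array([0.0594, 0.0334, 0.0014]), array([-0.0005,  0.0002, -0.0002]), 'deg', np.float64(0.10148057583952333))
```

View pics/c10.png

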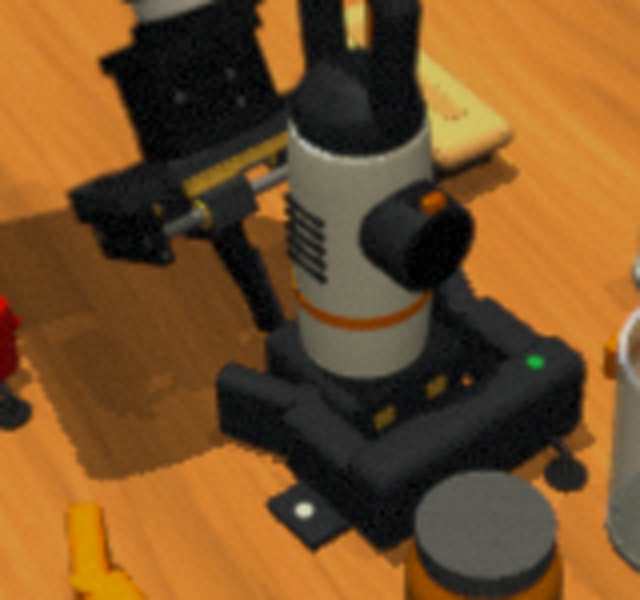

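View pics/wrist5.png

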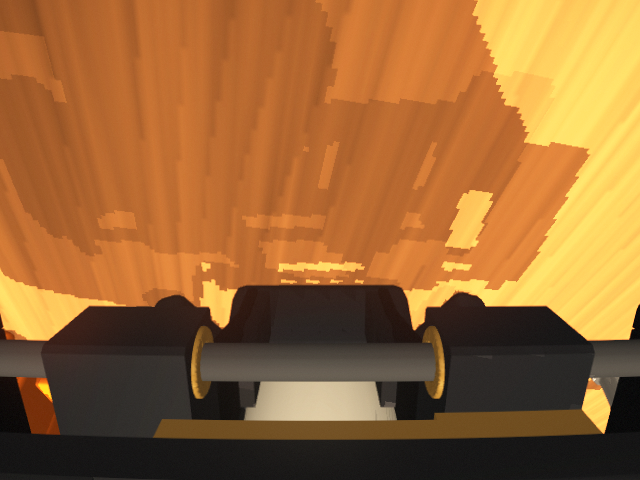

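The foot is through the noses and the lip tips are symmetric in the wrist view (columns 175 and 463, mid 319). Continuing slowly.

```bash
python3 -m crank '[[0.009,0.005,0,0,0,0,-0.08],[0.018,0.01,0.001,0,0,0,-0.08],[0.027,0.015,0.001,0,0,0,-0.08],[0.036,0.02,0.001,0,0,0,-0.08],[0.043,0.025,0.001,0,0,0,-0.08]]'
python3 - <<'E'
from h import *
print(dockpose())
E
python3 -m crank '[[0.004,0.002,0,0,0,0,-0.08],[0.008,0.005,0,0,0,0,-0.08]]'
python3 - <<'E'
from h import *
print(dockpose())
for n in ("side","scene"): cv2.imwrite(f"pics/{n}6.png",vision.camera(n))
b=cv2.imread('pics/side6.png')
cv2.imwrite('pics/c11.png',cv2.resize(b[170:290,260:380],None,fx=5,fy=5,interpolation=cv2.INTER_CUBIC))
E
```

```text
time: 6.8
position: [0.5845, -0.0842, 0.0368]
tool_rot: [0.641, -0.299, 0.579, -0.407]
ft_force: [-2.1, 7.6, 5.2]
grip_width: 0.0402
(np.float64(-0.04884519567467601), np.float64(-0.00036222148091408414), np.float64(0.08824056106014666), np.float64(0.03684472682469553), array([-2.1,  7.6,  5.2]), 6.8)
time: 7.05
position: [0.5852, -0.0887, 0.0367]
tool_rot: [0.641, -0.299, 0.579, -0.407]
ft_force: [-1.3, 8.1, 4.5]
grip_width: 0.04
(np.float64(-0.04427764585004945), np.float64(-0.0004144335230467001), np.float64(0.09053472110758776), np.float64(0.03665632287456589), array([-1.3,  8.1,  4.5]), 7.05)
```

View pics/c11.png

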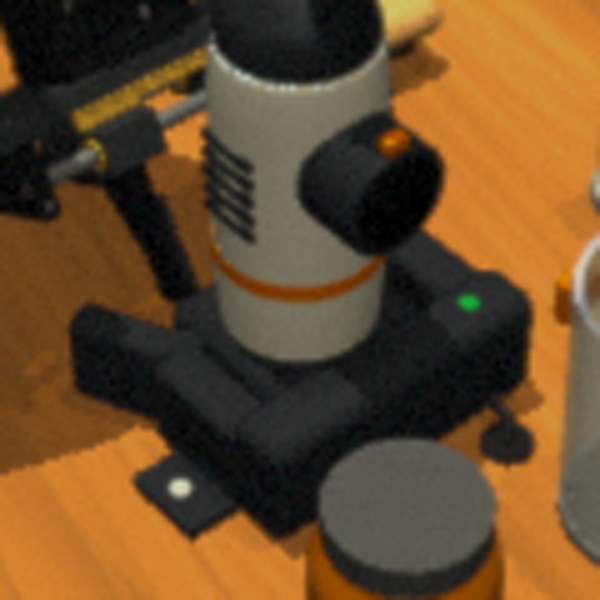

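```bash
python3 -m crank '[[0.002,0.001,0,0,0,0,-0.08],[0.004,0.002,0,0,0,0,-0.08],[0.006,0.003,0,0,0,0,-0.08]]'
python3 -m crank '[[0.002,0.001,0,0,0,0,-0.08],[0.004,0.002,0,0,0,0,-0.08]]'
python3 - <<'E'
from h import *
print(dockpose())
E
```

```text
time: 7.52
position: [0.5853, -0.0897, 0.0366]
tool_rot: [0.64, -0.299, 0.578, -0.408]
ft_force: [-3.8, 18.4, 10.1]
grip_width: 0.0402
time: 7.78
position: [0.5851, -0.0902, 0.0366]
tool_rot: [0.64, -0.3, 0.578, -0.409]
ft_force: [-5.8, 25.6, 13.1]
grip_width: 0.0398
(np.float64(-0.04287446909177312), np.float64(-0.000775855125612838), np.float64(0.17895019727303918), np.float64(0.03663110706904988), array([-5.8, 25.6, 13.1]), 7.775)
```

The force rose from 8 to 26 N with almost no motion, so it's either home or jammed. I'll press a little more and check the position with both cameras.

```bash
python3 -m crank '[[0.002,0.001,0,0,0,0,-0.08],[0.004,0.002,0,0,0,0,-0.08],[0.004,0.002,0,0,0,0,-0.08]]'
python3 - <<'E'
from h import *
print(dockpose())
for n in ("side","scene","wrist"): cv2.imwrite(f"pics/{n}7.png",vision.camera(n))
a=cv2.imread('pics/scene7.png');b=cv2.imread('pics/side7.png')
cv2.imwrite('pics/c12.png',cv2.resize(b[150:290,250:390],None,fx=4.2,fy=4.2,interpolation=cv2.INTER_CUBIC))
cv2.imwrite('pics/c13.png',cv2.resize(a[130:330,220:420],None,fx=3,fy=3,interpolation=cv2.INTER_CUBIC))
E
```

```text
time: 8.15
position: [0.585, -0.0904, 0.0367]
tool_rot: [0.639, -0.3, 0.578, -0.41]
ft_force: [-7.6, 29.7, 15.7]
grip_width: 0.0403
(np.float64(-0.04261890674787445), np.float64(-0.000894447168159393), np.float64(0.24756085027917152), np.float64(0.03667469900127039), array([-7.6, 29.7, 15.7]), 8.15)
```

View pics/c12.png

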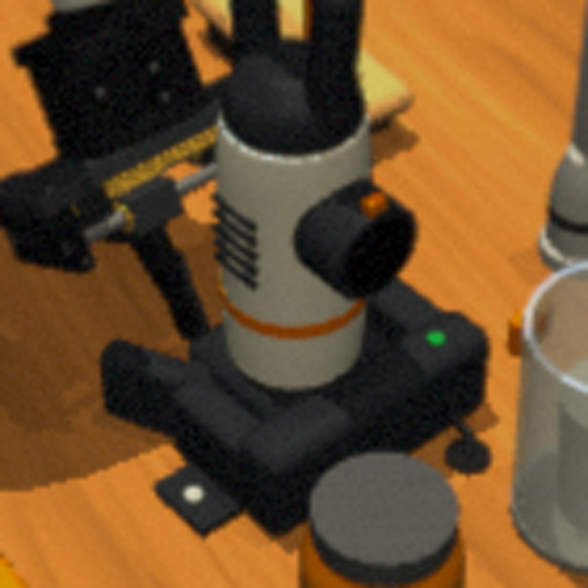

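View pics/c13.png

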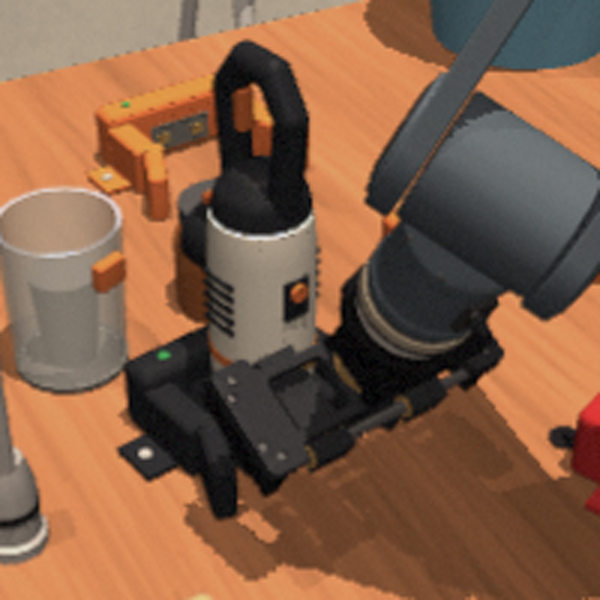

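View pics/wrist7.png

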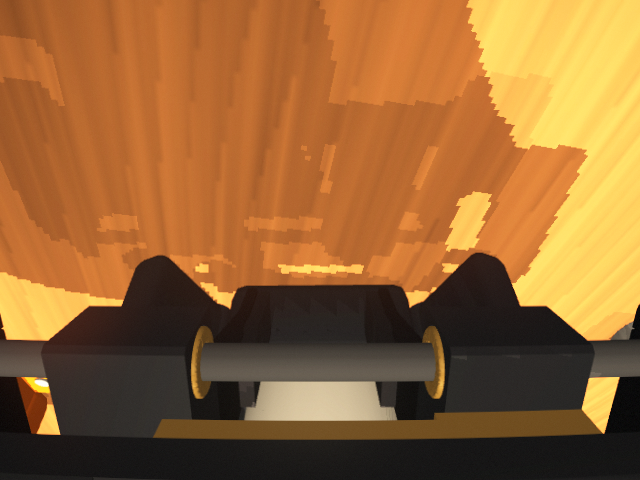

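```bash
python3 - <<'E'
from h import *
np.set_printoptions(precision=4,suppress=True)
def nearpt(n,tag,box):
    im=cv2.imread(f'pics/{n}{tag}.png').astype(int); x0,y0,x1,y1=box
    g=im[y0:y1,x0:x1].sum(2)/3.
    pts=[]
    for c in range(x1-x0):
        r=int(np.argmax(np.diff(g[:,c])));  # dark dome -> bright rim
        pts.append((x0+c,y0+r+0.5))
    P=onplane(n,pts,.185)[:,:2]
    # circle fit with given radius 36
    from scipy.optimize import least_squares
    i=vision.camera_info(n);cam=i['world_from_camera'][:2,3]
    c0=P.mean(0)+ (P.mean(0)-cam)/np.linalg.norm(P.mean(0)-cam)*.03
    s=least_squares(lambda c:np.linalg.norm(P-c,axis=1)-.036,c0,loss='soft_l1',f_scale=.002)
    return s.x,np.sqrt(np.mean(s.fun**2)),pts[::4]
for tag,bs,bd in (("0",(364,230,400,262),(243,130,274,156)),("7",(292,195,322,222),(305,176,335,198))):
    a=nearpt("scene",tag,bs);b=nearpt("side",tag,bd)
    for n,v in (("scene",a),("side",b)):
        c=v[0];print(tag,n,c,"rms",v[1],"dock",(c-O)@hd,(c-O)@wd,v[2][:2])
    m=(a[0]+b[0])/2;print("mean",m,(m-O)@hd,(m-O)@wd)
E
```

```text
0 scene [0.541  0.0361] rms 0.0008976592151474719 dock -0.1900461609663752 -0.022388704409525107 [(364, 244.5), (368, 249.5)]
0 side [0.5459 0.0441] rms 0.009679410585784403 dock -0.19704033587269176 -0.016079816547322174 [(243, 142.5), (247, 144.5)]
mean [0.5434 0.0401] -0.1935432484195335 -0.019234260478423696
7 scene [ 0.5923 -0.1487] rms 0.0011174582634945768 dock 0.0008046434990291104 -0.003910604826430565 [(292, 203.5), (296, 206.5)]
7 side [ 0.5975 -0.1402] rms 0.0009426761547105374 dock -0.00664004577355169 0.002708888723764803 [(305, 181.5), (309, 184.5)]
mean [ 0.5949 -0.1444] -0.00291770113726129 -0.0006008580513328815
```

The housing axis, averaged over the two opposed views, is at dock (-3, -0.6) mm, which matches home within my ~3 mm uncertainty along the axis. The hard stop at F = -43 mm fits that too. I'll back off and look at the fit unobstructed.

```bash
python3 -m crank '[[-0.01,-0.006,0,0,0,0,-0.08],[-0.03,-0.018,0,0,0,0,-0.08],[-0.08,-0.046,0,0,0,0,-0.08],[-0.16,-0.092,0,0,0,0,-0.08],[-0.24,-0.139,0,0,0,0,-0.08],[-0.24,-0.18,0,0,0,0,-0.08],[-0.24,-0.3,0,0,0,0,-0.08],[-0.24,-0.36,0,0,0,0,-0.08],[-0.24,-0.36,0,0,0,0,-0.08]]'
python3 - <<'E'
from h import *
print(dockpose())
for n in ("side","scene","wrist"): cv2.imwrite(f"pics/{n}8.png",vision.camera(n))
a=cv2.imread('pics/scene8.png');b=cv2.imread('pics/side8.png')
cv2.imwrite('pics/c14.png',cv2.resize(b[190:290,270:390],None,fx=6,fy=6,interpolation=cv2.INTER_CUBIC))
cv2.imwrite('pics/c15.png',cv2.resize(a[200:310,240:380],None,fx=5.4,fy=5.4,interpolation=cv2.INTER_CUBIC))
E
```

```text
time: 9.43
position: [0.5547, 0.0939, 0.1357]
tool_rot: [0.639, -0.298, 0.581, -0.407]
ft_force: [1.2, -0.4, -0.5]
grip_width: 0.0399
(np.float64(-0.2294504908160861), np.float64(0.0011825958071745792), np.float64(0.08553387188260331), np.float64(0.13569392764366556), array([ 1.2, -0.4, -0.5]), 9.425)
```

View pics/c14.png

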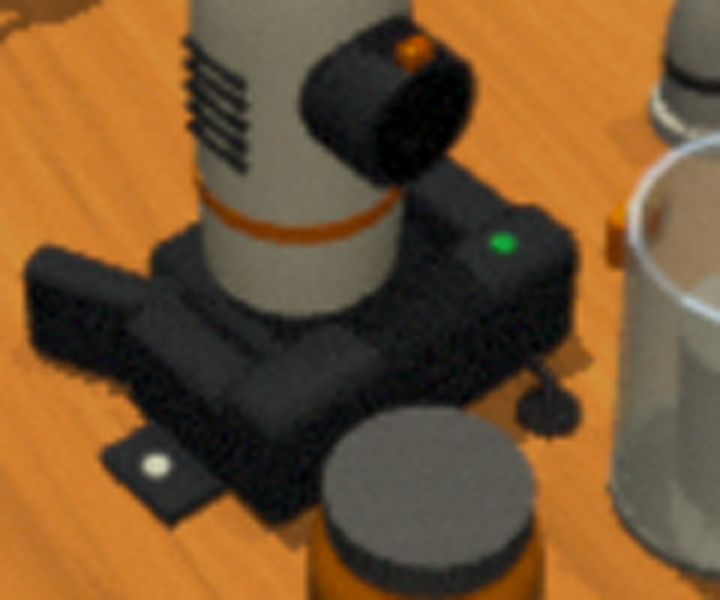

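View pics/c15.png

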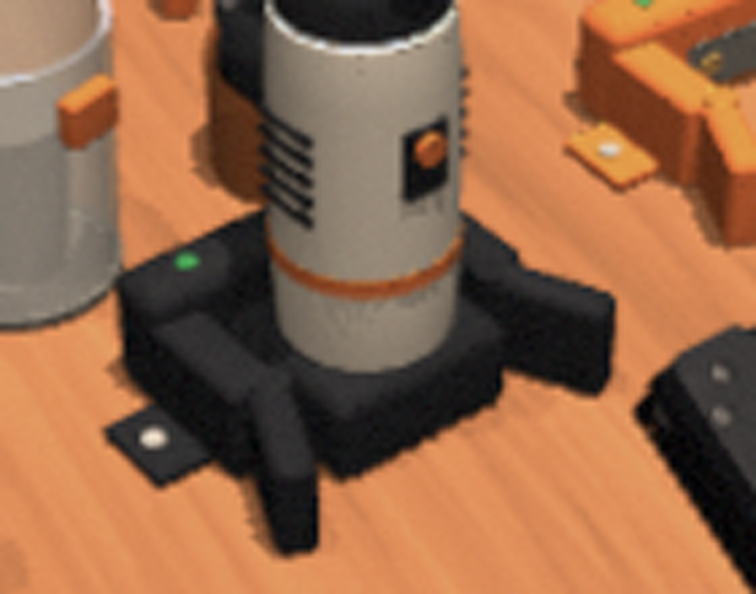

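View pics/wrist8.png

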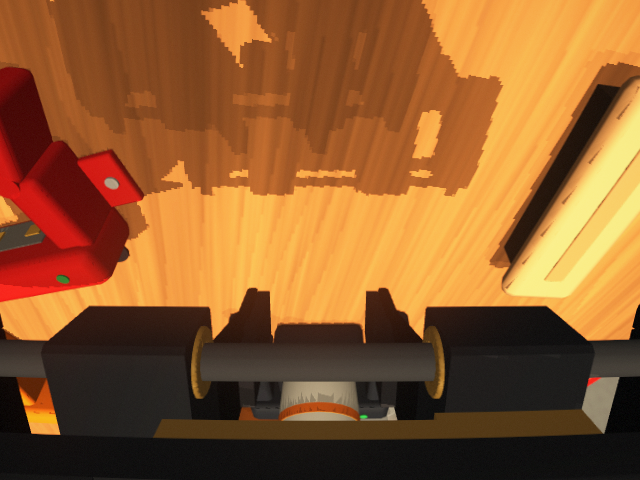

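```bash
python3 - <<'E'
from h import *
np.set_printoptions(precision=4,suppress=True)
C=lambda l:[(240+x/5.4,200+y/5.4) for x,y in l]
def rep(n,P):
    q=np.c_[(P[:,:2]-O)@hd,(P[:,:2]-O)@wd];e=q[0]-q[-1];print(n,q.tolist(),"ang",np.degrees(np.arctan2(-e[0],e[1])))
rep("foot bottom edge",onplane("scene",C([(355,476),(490,408)]),0))
rep("foot top edge",onplane("scene",C([(345,418),(503,336)]),0.04))
rep("lip tips bottom",onplane("scene",C([(290,553),(600,395)]),0))
rep("lip tips top front",onplane("scene",C([(300,480),(613,300)]),.045))
E
```

```text
foot bottom edge [[-0.04046280440705604, 0.03208300260165622], [-0.04168452445128047, -0.033423126154746574]] ang -1.068469303640891
foot top edge [[-0.04805190034922745, 0.04183337588825448], [-0.04727991561052284, -0.03421166520387493]] ang 0.5816283006416607
lip tips bottom [[-0.05901900551648671, 0.07599587218505935], [-0.062371201357406425, -0.07273992971837821]] ang -1.291109205994457
lip tips top front [[-0.06937113664462528, 0.0776164711422117], [-0.06114581958233641, -0.07773771047700197]] ang 3.030728374783
```

The foot's front edge is at -41 mm against the ideal -39, within about 1° and parallel to the lip line. To make sure it's flush, I'll close the fingers and press once more at the centre of the front face. A single contact lets the foot square itself against the back.

```bash
python3 - <<'E'
from h import *
for a,z in ((-.10,.136),(-.10,.0375),(-.065,.0375),(-.048,.0375),(-.043,.0375)): print(a,z,cmd(*tcp_for(a,-.0005,0,z)))
E
```

```text
-0.1 0.136 (array([0.226 , 0.1217, 0.0017]), array([ 0.0005,  0.    , -0.0001]), 'deg', np.float64(0.08553511701613338))
-0.1 0.0375 (array([0.1275, 0.2923, 0.002 ]), array([ 0.0005,  0.    , -0.0001]), 'deg', np.float64(0.08553511701613338))
-0.065 0.0375 (array([0.1882, 0.3273, 0.002 ]), array([ 0.0005,  0.    , -0.0001]), 'deg', np.float64(0.08553511701613338))
-0.048 0.0375 (array([0.2176, 0.3443, 0.002 ]), array([ 0.0005,  0.    , -0.0001]), 'deg', np.float64(0.08553511701613338))
-0.043 0.0375 (array([0.2263, 0.3493, 0.002 ]), array([ 0.0005,  0.    , -0.0001]), 'deg', np.float64(0.08553511701613338))
```

```bash
python3 -m crank '[[0.04,0.13,0.001,0,0,0,-1],[0.075,0.262,0.002,0,0,0,-1],[0.075,0.262,0.002,0,0,0,-1],[0.127,0.292,0.002,0,0,0,-1],[0.16,0.31,0.002,0,0,0,-1],[0.188,0.327,0.002,0,0,0,-1],[0.2,0.334,0.002,0,0,0,-1],[0.206,0.338,0.002,0,0,0,-1],[0.212,0.341,0.002,0,0,0,-1],[0.217,0.344,0.002,0,0,0,-1]]'
python3 -m crank '[[0.003,0.002,0,0,0,0,-1],[0.006,0.003,0,0,0,0,-1],[0.009,0.005,0,0,0,0,-1],[0.012,0.007,0,0,0,0,-1]]'
python3 -c "from h import *;print(dockpose())"
```

```text
time: 10.82
position: [0.5855, -0.083, 0.0381]
tool_rot: [0.641, -0.298, 0.579, -0.406]
ft_force: [-0.0, -0.0, -0.6]
grip_width: 0.0006
time: 11.32
position: [0.5866, -0.0892, 0.0379]
tool_rot: [0.64, -0.299, 0.579, -0.407]
ft_force: [-1.2, 8.4, 4.2]
grip_width: 0.0006
(np.float64(-0.043535841961134254), np.float64(0.0008396178053603346), np.float64(0.055906954682882315), np.float64(0.037893168264947825), array([-1.2,  8.4,  4.2]), 11.325)
```

```bash
python3 -m crank '[[0.003,0.002,0,0,0,0,-1],[0.006,0.003,0,0,0,0,-1],[0.009,0.005,0,0,0,0,-1],[0.012,0.007,0,0,0,0,-1]]'
python3 -c "from h import *;print(dockpose())"
```

```text
time: 11.82
position: [0.5866, -0.0903, 0.0378]
tool_rot: [0.638, -0.3, 0.578, -0.41]
ft_force: [-6.8, 33.4, 16.9]
grip_width: 0.0005
(np.float64(-0.042488383282883166), np.float64(0.0006953531821241267), np.float64(0.16587805885390594), np.float64(0.03777998628077066), array([-6.8, 33.4, 16.9]), 11.825)
```

It stopped at the same place (-42.5 mm at 33 N). Retracting for the final check.

```bash
python3 -m crank '[[-0.015,-0.009,0,0,0,0,-1],[-0.04,-0.023,0,0,0,0,-1],[-0.09,-0.052,0,0,0,0,-1],[-0.17,-0.098,0,0,0,0,-1],[-0.25,-0.145,0,0,0,0,-1],[-0.25,-0.2,0,0,0,0,-1],[-0.25,-0.3,0,0,0,0,-1],[-0.25,-0.4,0,0,0,0,-1],[-0.25,-0.4,0,0,0,0,-1],[-0.25,-0.4,0,0,0,0,-1]]'
python3 - <<'E'
from h import *
print(dockpose())
for n in ("side","scene"): cv2.imwrite(f"pics/{n}9.png",vision.camera(n))
a=cv2.imread('pics/scene9.png')
cv2.imwrite('pics/c16.png',cv2.resize(a[200:310,240:380],None,fx=5.4,fy=5.4,interpolation=cv2.INTER_CUBIC))
E
```

```text
time: 13.08
position: [0.551, 0.1077, 0.1484]
tool_rot: [0.641, -0.299, 0.579, -0.406]
ft_force: [-0.6, -0.5, -0.5]
grip_width: 0.0008
(np.float64(-0.24365482766691854), np.float64(-3.918308627869555e-06), np.float64(0.037345312385099305), np.float64(0.1484113604790534), array([-0.6, -0.5, -0.5]), 13.075)
```

View pics/c16.png

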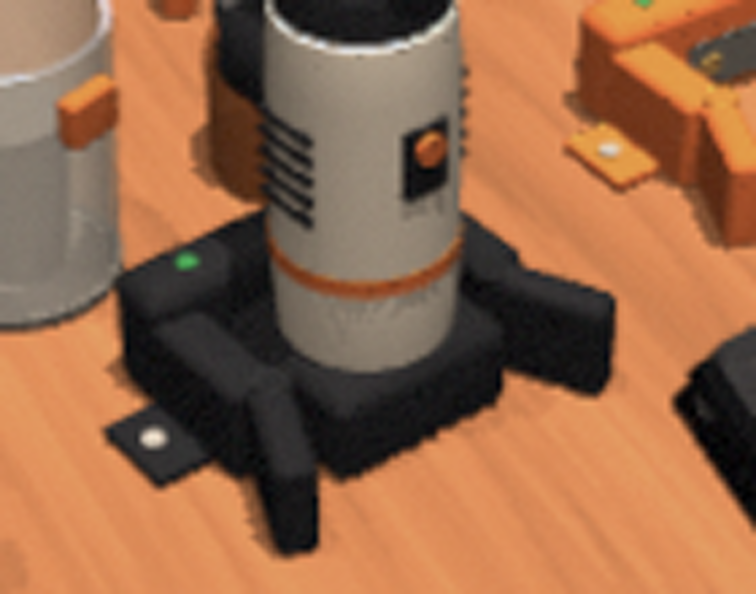

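View pics/scene9.png

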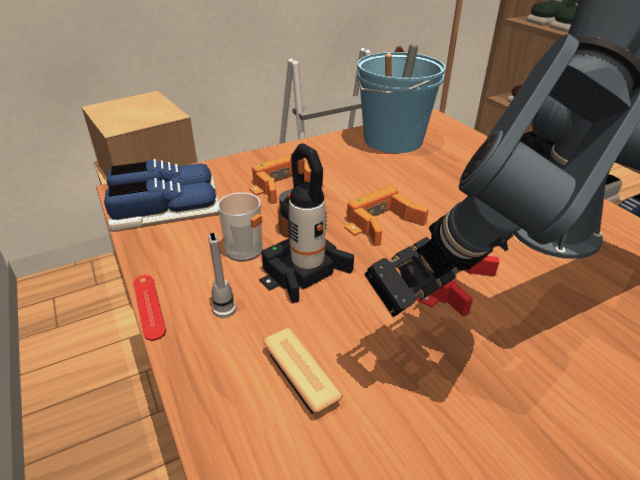

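View pics/side9.png

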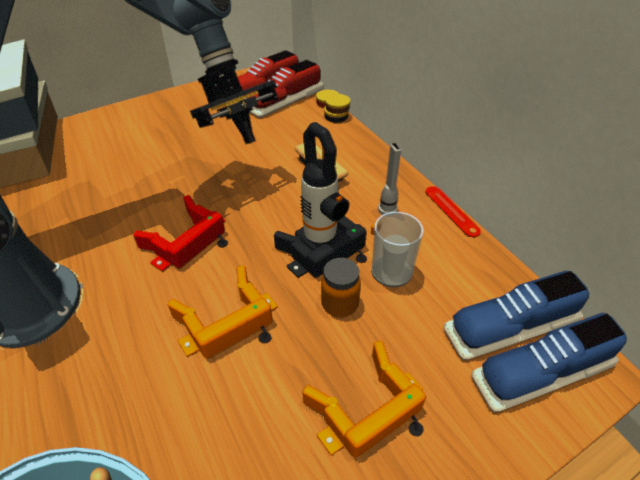

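The vacuum stands upright in the black dock at scene (308,240), exactly where it was before the second press. The jar, nozzle, cup and brush are at their original pixels, and the gripper is well clear.

```bash
python3 -c "
from rig import robot
print(robot.hand_in())"
```

```text
the job is handed in; nothing more can be done
None
```

I slid the vacuum upright into the black dock, pushing with the fingertips about 30 mm above the bench, and handed the job in at about 13 s of the 54 s allowed.

- **Push:** I pushed with two spread fingers and the gripper tilted 30°. On the way in I turned the vacuum about 12° to line up with the dock, then pressed once more with closed fingers at the centre of the front face.
- **Home:** both presses stopped hard within 0.1 mm of each other, at 30–33 N forward (about 38 N total at the wrist). The foot did not move in the picture between them.
- **Square:** the foot's bottom front edge is within about 1° of the dock's mouth line. The vacuum is centred to about 1 mm.
- **Surroundings:** in the last pictures the jar, nozzle, cup and brush are at their original pixels, and the robot touches nothing.

**Disagreement:** along the dock axis, the cameras put the vacuum 2–3 mm short of my estimate of the dock's origin. The fingers stopped 3.5 mm short of where I expected. Both are within my estimated error for the dock, and the repeatable hard stop says it is against the back. I could not see the gap at the back directly.

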